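# Sweep the loose bottle caps into the collecting pan

### The job

Sweep the three loose screw caps across the desk with the fingertips, through the open front of the steel collecting pan, until each lies flat on the pan's floor, wholly past the sloping lip. Push them only: do not pick up, lift or tip over a cap. Leave the cones, vial, stapler, flask, tweezers and pen where they are.

Things in the scene. Friction and masses are not known exactly. Their poses are not given: they have to be found in the camera images.
- pan: fixed sheet-steel pan, open front and top, mouth about to the robot's right. Origin under the floor's centre at desk height; x from mouth to back wall, y across. Floor 2 mm above the desk, x -70 to 70 mm, y -100 to 100 mm. A lip slopes up from the desk at x -95 to the floor at x -70 mm. Side walls (x -95 to 73 mm) and back wall 3 mm thick, 28 mm high.
- pan_floor (a point): centre of the pan's floor, on its top face; axes as pan
- cap0: loose black plastic screw cap of a laboratory bottle, one of three alike: a ribbed disc of 45 mm diameter and 24 mm height, 14 to 28 g, lying flat, top up, on the desk to the right of the pan. Origin at the centre of its underside, z up. It slides easily when pushed at its side.
- cap1: loose black plastic screw cap of a laboratory bottle, one of three alike: a ribbed disc of 45 mm diameter and 24 mm height, 14 to 28 g, lying flat, top up, on the desk to the right of the pan. Origin at the centre of its underside, z up. It slides easily when pushed at its side.
- cap2: loose black plastic screw cap of a laboratory bottle, one of three alike: a ribbed disc of 45 mm diameter and 24 mm height, 14 to 28 g, lying flat, top up, on the desk to the right of the pan. Origin at the centre of its underside, z up. It slides easily when pushed at its side.
- cone: nickel sampler cone, 33 mm wide, 15 mm high, standing to the right of the caps; bystander, loose, to be left alone. Origin at the middle of its underside.
- cone_b: a second nickel sampler cone, the same as the first, also to the right of the caps; bystander, loose, to be left alone. Origin at the middle of its underside.
- vial: small upright glass vial with a snap cap, 12 mm wide, 34 mm high, to the right of the caps; bystander, loose, to be left alone. Origin at the middle of its underside.
- stapler_1: black stapler, 34 mm wide (x), 145 mm long (y), 42 mm high, lying behind the caps; bystander, loose, to be left alone. Origin at the middle of its underside.
- glass_flask: upright conical glass flask, 78 mm wide, 135 mm high, behind the work; bystander, loose, to be left alone. Origin at the middle of its underside.
- tweezers_1: metal tweezers, 12 x 122 x 10 mm, lying along y near the front edge of the desk; bystander, loose, to be left alone. Origin at the middle of its underside.
- pen: black pen, 12 x 145 x 9 mm, lying along y near the front edge of the desk; bystander, loose, to be left alone. Origin at the middle of its underside.
Things that resemble listed ones, but are neither listed nor needed, are in the scene too. Leave any red look-alike of the cap1 alone.

How it is judged:
By the outcome, as a careful person would: the job done as asked, in the order asked, and still so for the second after the job is handed in, with the robot touching nothing.
It also fails if it takes over 72 s, if anything falls off the work surface, if the arm or the gripper's body presses on something with over 40 N, if the wrist force passes 120 N, or if a joint passes its speed limit or range.

### The arm

A 7-joint arm with a two-finger parallel gripper is mounted at the origin on a cart in front of the work surface, level with it; the furniture and walls round the work are solid. World frame = base frame: x ahead of the robot, y to its left, z up, the work surface at z = 0. Lengths are in m, angles in degrees, forces in N, time in s.
With the tool pointing down it reaches from about 0.425 to 0.825 m from the base axis. Payload 3.6 kg.
Tool frame: the origin (TCP) lies where the fingers leave the gripper's body, on its centre line; the fingertips stand 84 mm ahead of it and the grasp point (between the pads) lies 65 mm ahead of it (robot.pinch_z is the distance from the TCP to the grasp point, in m); z points along the fingers, y is the line along which they close (so a half turn about z gives the same grasp; the last joint's range is limited). The gripper opens to 93 mm and grips with 3 to 60 N. Pads are 15 mm wide; open, the fingers measure 128 mm over their backs; the gripper's body (75 mm by 188 mm) begins 65 mm behind the grasp point.
Start: joints at [-74.513, 35.231, -0.722, 81.555, 0.464, 63.22, -2.315], TCP at [0.19, 0.622, 0.303] pointing down, gripper open.
Joint ranges: [-178.69, 178.69], [-17.37, 117.87], [-77.05, 75.6], [15.02, 138.74], [-78.02, 258.01], [0.78, 113.62], [-162.83, 162.83]. Speed limits (degrees/s): [159.86, 159.86, 180, 180, 180, 180, 180].

### API

Orientations are given as [roll, pitch, yaw] about the fixed x, y, z axes, in that order (R = Rz(yaw) Ry(pitch) Rx(roll)).
In Python, from station import status, cams, workorder, robot gives the robot as it stands.
- The arm moves only by the tool step_arm, never from a script. Its argument "motion" is a list of rows, each a list of 2 entries, a list of its own where there are three numbers: the shift along the tool's x, y, z in cm, then the turn, a rotation vector about the tool's x, y, z in rad. In form: [[[dx, dy, dz], [rx, ry, rz]], ...]. A call has 1 to 20 rows; each row shifts and turns the commanded pose from where the row before left it, along the tool's axes as they then stand; what a row does not reach is not made up. A row lasts 1/12 s, in which the tool goes at most 41.7 mm and 7.16 degrees, less where a joint would pass 70% of its speed; a pose out of reach is approached as far as the arm can. A call is refused whole if a number of a shift passes 4.17 or a number of a turn 0.125, either way. A call with a gripper value outside its range is refused whole. "jaw" is the closure, from 0 (fully open) to 1 (shut), set as the call begins (left out, the last holds). The fingers move at their own pace and stop on an object; the grip force is fixed at half the most. Time passes only in rows, so rows that do not move let the fingers close. It gives the time, the measured TCP pose, the force, the opening and the grip force at its end, in the units of the state.
- status.state(): the state, without advancing time (a new reading comes with each control period).
- cams.read_camera(name): name is "scene" or "top" or "wrist"; returns the picture (400x640x3 uint8, red, green, blue); there is no depth.
- cams.camera_model(name): a dict with "mtx" (3x3 intrinsics, pixels), "k1" (the pictures are not rectified: a ray, as slopes to the right and down, at radius r is drawn at 1 + k1 r^2 times it, then the intrinsics apply), "rvec" (rotation vector, rad) and "tvec" (3), from world to camera coordinates, as OpenCV has them. Camera axes: x right, y down, z forward; pixel columns grow to the right and rows downward; lengths in m; the calibration is good to about 2 mm. A picture is of the moment at which its call begins: read the wrist's pose just before it. camera_model takes no time and is no camera call; for the wrist camera it gives the pose at the moment of the call.
- workorder.sign_off(): hands the job in; it is judged then, once.
The state is a dict: "time_s": time; "joint_pos": joint angles; "qvel": joint speeds; "effort": joint torques, N m; "tcp_pos": TCP position; "tcp_rot": TCP orientation; "wrist_force": force on the tool from outside, world axes, zero at the start; "torque": the same for the moment, N m; "finger_gap": opening from 0.0 (shut) to 1.0 (fully open); "gripper_force": force on a finger pad.
Only numpy, scipy, OpenCV 4.12 (cv2) and the standard library are available. Lean on these libraries where they do the work, as an engineer would, in place of code of your own. Each camera call takes 0.05 s, during which the arm holds its last target. There are 200 camera calls.

## Working session

There is one attempt and no reset: what is moved stays moved. The work goes in short steps, Python scripts to look and compute and a tool call to move; the robot and the scene stay as the last step left them, time stands still between calls to the robot, and variables do not carry over. Pictures are saved under pics/ and viewed, at most 10 in all, crops included, and the job is handed in when it is done.

Besides the shell and the picture viewer there is one more tool, called as name(argument=value, ...) on one line, values as JSON. step_arm: Moves the arm, as the interface text tells. Its arguments: {"type":"object","properties":{"motion":{"type":"array","items":{"type":"array"}},"jaw":{"type":"number"}},"required":["motion"]}

```bash
mkdir -p pics; ls
python3 - <<'E'
from station import status, cams, robot
import cv2
s=status.state(); print(s['time_s'],s['tcp_pos'],s['tcp_rot'],s['finger_gap'])
for n in ('top','scene'):
    cv2.imwrite(f'pics/{n}0.png',cams.read_camera(n)[:,:,::-1])
    m=cams.camera_model(n); print(n,{k:v for k,v in m.items()})
E
```

```text
pics
0.0 [0.18990131 0.62103997 0.30156574] [-1.79852552e+02  2.60605958e-03  1.62999833e+02] 1.0022908145006357
top {'mtx': array([[446.90856154,   0.        , 322.66768088],
       [  0.        , 446.90856154, 203.65504672],
       [  0.        ,   0.        ,   1.        ]]), 'k1': -0.12433301734654376, 'rvec': array([ 2.1387953 , -2.13241259,  0.15657452]), 'tvec': array([0.07025107, 0.55492839, 0.88999233])}
scene {'mtx': array([[371.59850815,   0.        , 319.99978363],
       [  0.        , 371.59850815, 199.051571  ],
       [  0.        ,   0.        ,   1.        ]]), 'k1': -0.006786369198484194, 'rvec': array([ 1.96463217, -0.49634904,  0.30219525]), 'tvec': array([-0.44550182,  0.18538009,  0.5849878 ])}
```

View pics/top0.png

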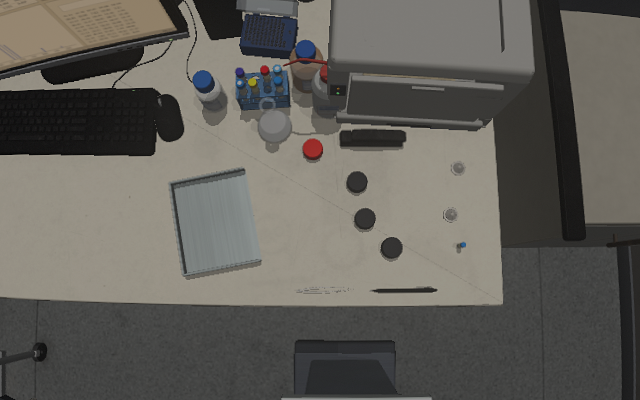

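View pics/scene0.png

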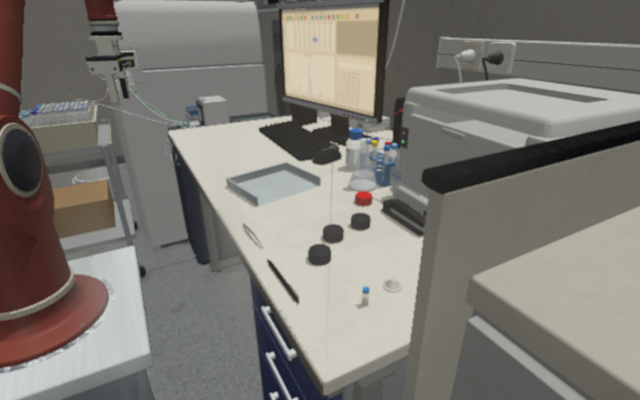

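The top view shows black caps at (357,182), (365,218) and (391,248). The red look-alike is at (313,149), the pan's corners are around (170,184), (244,170), (261,262) and (187,276), the cones are at (458,168) and (450,214), and the vial is at (461,245). The scene view shows the caps at (361,221), (333,233) and (320,255).

```bash
cat > h.py <<'E'
import numpy as np, cv2
from station import cams, status
def ray(n,uv,m=None):
    m=m or cams.camera_model(n); K=m['mtx']
    d=((np.array(uv,float)-K[:2,2])/[K[0,0],K[1,1]]); u=d.copy()
    for _ in range(20): u=d/(1+m['k1']*(u@u))
    R=cv2.Rodrigues(m['rvec'])[0]
    return -R.T@m['tvec'].ravel(), R.T@np.array([*u,1])
def at(n,uv,z):
    c,d=ray(n,uv); return c+d*(z-c[2])/d[2]
def tri(uv1,uv2,n1='top',n2='scene'):
    c1,d1=ray(n1,uv1);c2,d2=ray(n2,uv2)
    t=np.linalg.lstsq(np.c_[d1,-d2],c2-c1,rcond=None)[0]
    return (c1+d1*t[0]+c2+d2*t[1])/2, np.linalg.norm(c1+d1*t[0]-c2-d2*t[1])
E
python3 - <<'E'
from h import *
np.set_printoptions(precision=4,suppress=True)
im=cv2.imread('pics/top0.png'); 
g=im.max(2); 
for u,v in [(357,182),(365,218),(391,248)]:
    p=g[v-18:v+19,u-18:u+19]; n,l,st,ce=cv2.connectedComponentsWithStats((p<75).astype('uint8'))
    k=1+np.argmax(st[1:,4]); c=ce[k]+[u-18,v-18]; print('cap',c,st[k],at('top',c,.02))
print('tri',[tri(a,b) for a,b in [((357,182),(361,221)),((365,218),(333,233)),((391,248),(320,255))]])
for n,uv,z in [('red',(313,149),.024),('cone',(458,168),.01),('coneb',(450,214),.01),('vial',(461,245),.03),('stapL',(340,138),.03),('stapbotL',(341,147),.0),('stapbotR',(406,145),.0),('pen1',(371,290),.005),('pen2',(437,290),.005),('tw',(294,291),.005),('tw2',(354,291),.005),('flask',(275,126),.0)]: print(n,at('top',uv,z))
a=cv2.resize(im[155:290,155:275],None,fx=5,fy=4.4,interpolation=cv2.INTER_CUBIC)
a=cv2.resize(im[155:290,155:275],None,fx=4.4,fy=4.4,interpolation=cv2.INTER_CUBIC); cv2.imwrite('pics/pan.png',a)
E
```

```text
cap [356.5314 181.9543] [  8   8  21  21 350] [ 0.6061 -0.0008  0.02  ]
cap [364.4886 218.5483] [  7   8  22  22 352] [ 0.5265 -0.0172  0.02  ]
cap [391.0838 247.5223] [  8   7  21  22 358] [ 0.4648 -0.073   0.02  ]
tri [(array([ 0.6078, -0.0025,  0.0116]), np.float64(0.00017848493938922049)), (array([ 0.5276, -0.0185,  0.0118]), np.float64(0.002369127531903297)), (array([ 0.4648, -0.0745,  0.0093]), np.float64(0.0007775376163465048))]
red [0.6784 0.0936 0.024 ]
cone [ 0.6406 -0.2272  0.01  ]
coneb [ 0.5379 -0.2047  0.01  ]
vial [ 0.4692 -0.2204  0.03  ]
stapL [0.7016 0.0349 0.03  ]
stapbotL [0.69   0.0318 0.    ]
stapbotR [ 0.6954 -0.1143  0.    ]
pen1 [ 0.3754 -0.031   0.005 ]
pen2 [ 0.3748 -0.1725  0.005 ]
tw [0.3728 0.1325 0.005 ]
tw2 [0.3733 0.0051 0.005 ]
flask [0.7394 0.181  0.    ]
```

View pics/pan.png

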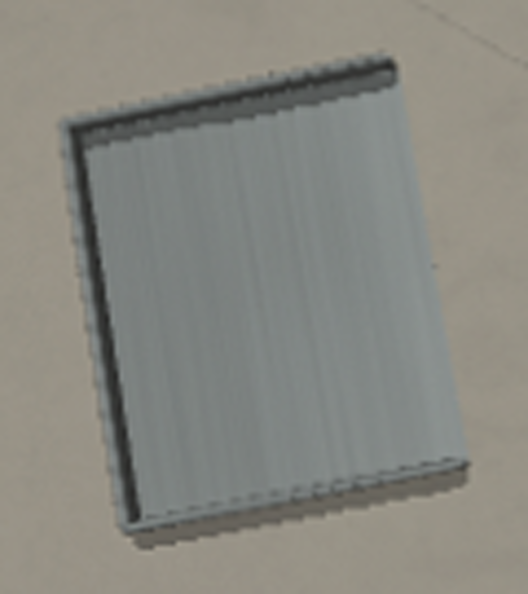

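Run:
```python
from h import *
np.set_printoptions(precision=4,suppress=True)
px=lambda u,v:(u/4.4+155,v/4.4+155)
BL,FL,FR,BR=[at('top',px(*p),.028)[:2] for p in [(65,122),(395,58),(468,462),(122,525)]]
print(BL,FL,FR,BR,[np.linalg.norm(d) for d in (BL-FL,BR-FR,BL-BR,FL-FR)])
ex=(BL-FL)/2+(BR-FR)/2; ey=(FL-FR+BL-BR); a=np.degrees(np.arctan2(*ex[::-1])); b=np.degrees(np.arctan2(*ey[::-1])); print('yaw x',a,'yaw y',b)
th=np.radians(np.average([a,b-90 if abs(b-90-a)<45 else b+90]));X=np.array([np.cos(th),np.sin(th)]);Y=np.array([-X[1],X[0]])
c=(BL+FL+FR+BR)/4 + X*.011; print('th',np.degrees(th),'X',X,'origin',c)
for p in [(40,50),(40,-50),(-20,0)]: print(p,c+X*p[0]/1e3+Y*p[1]/1e3)
for n,p in dict(c0=(.606,-.0015),c1=(.5268,-.0177),c2=(.4648,-.0737),cone=(.64,-.227),coneb=(.538,-.205),vial=(.469,-.22)).items(): d=np.array(p)-c; print(n,d@X,d@Y)
for uv in [(340,127),(400,128),(480,128)]: print('box',at('top',uv,0)[:2],at('top',uv,.1)[:2])
```

```text
[0.6027 0.4058] [0.6346 0.2411] [0.4374 0.2001] [0.4054 0.3671] [np.float64(0.1678281687936304), np.float64(0.1700513592684739), np.float64(0.20099903474814373), np.float64(0.20141526321989905)]
yaw x 100.89636597554308 yaw y 11.42553131064746
th 101.16094864309527 X [-0.1936  0.9811] origin [0.5179 0.3143]
(40, 50) [0.4611 0.3439]
(40, -50) [0.5592 0.3632]
(-20, 0) [0.5218 0.2947]
c0 -0.3268962181379643 -0.025305871948996285
c1 -0.3274594282226319 0.05553200775105844
c2 -0.37039924359803816 0.1271991010053968
cone -0.5547126413606631 -0.015013772551100821
coneb -0.513385017868381 0.08079868768492572
vial -0.5147452934390259 0.15139719794096382
box [0.7369 0.0339] [0.703  0.0368]
box [ 0.7352 -0.1019] [ 0.7015 -0.0849]
box [ 0.7375 -0.2868] [ 0.7036 -0.2506]
```

Run:
```python
from h import *
m=cams.camera_model('scene')
P=np.array([(.735,.034,0),(.703,.037,.1),(.735,.034,.1),(.735,.034,.2),(.70,-.05,.1),(.735,-.1,0),(.735,-.1,.1)],float)
R=cv2.Rodrigues(m['rvec'])[0];c=(R@P.T).T+m['tvec'].ravel();u=c[:,:2]/c[:,2:];u*=1+m['k1']*(u**2).sum(1,keepdims=True)
q=u@m['mtx'][:2,:2].T+m['mtx'][:2,2];print(q.round())
im=cv2.imread('pics/scene0.png')[70:260,340:500];a=cv2.resize(im,None,fx=3.1,fy=3.1,interpolation=cv2.INTER_CUBIC)
a=np.clip(a*1.5,0,255).astype('uint8')
for i,p in enumerate(q): 
    p=((p-[340,70])*3.1).astype(int); cv2.circle(a,p,3,(0,0,255),-1); cv2.putText(a,str(i),p+5,0,.5,(255,0,0))
cv2.imwrite('pics/box.png',a)
```

```text
[[395. 207.]
 [387. 171.]
 [399. 169.]
 [402. 128.]
 [411. 184.]
 [434. 231.]
 [440. 189.]]
```

View pics/box.png

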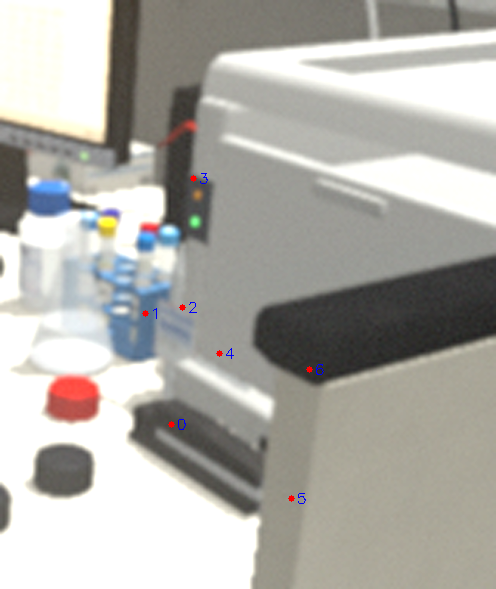

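The box's front face stands at x ≥ 0.735, so the gripper body has room. Each cap will be pushed in a cradle between half-closed fingertips: cap0 to the far side, cap1 to the near side, then cap2 to the middle.

step_arm(motion=[[[0,0,0],[0,0,0.113]],[[0,0,0],[0,0,0.113]],[[0,0,0],[0,0,0.113]],[[0,0,0],[0,0,0.113]],[[0,0,0],[0,0,0.113]],[[0,0,0],[0,0,0.113]],[[0,0,0],[0,0,0.113]],[[0,0,0],[0,0,0.113]],[[0,0,0],[0,0,0.113]],[[0,0,0],[0,0,0.113]],[[0,0,0],[0,0,0]],[[0,0,0],[0,0,0]]], jaw=0.68)

```text
time_s: 1.1
tcp_pos: [0.1898, 0.6214, 0.3022]
tcp_rot: [-180.0, 0.1, 98.4]
wrist_force: [0.7, -0.6, 0.1]
finger_gap: 0.32
gripper_force: 0.0
```

step_arm(motion=[[[-2,0.9,0],[0,0,0]],[[-3.65,1.62,0],[0,0,0]],[[-3.65,1.62,0],[0,0,0]],[[-3.65,1.62,0],[0,0,0]],[[-3.65,1.62,0],[0,0,0]],[[-3.65,1.62,0],[0,0,0]],[[-3.65,1.62,0],[0,0,0]],[[-3.65,1.62,0],[0,0,0]],[[-3.65,1.62,0],[0,0,0]],[[-3.65,1.62,0],[0,0,0]],[[-3.65,1.62,0],[0,0,0]],[[-3.65,1.62,0],[0,0,0]],[[-3.65,1.62,0],[0,0,0]],[[-3.65,1.62,0],[0,0,0]],[[-3.65,1.62,0],[0,0,0]],[[-3.65,1.62,0],[0,0,0]],[[-3.65,1.62,0],[0,0,0]],[[-3.65,1.62,0],[0,0,0]],[[-3.65,1.62,0],[0,0,0]],[[-2,0.9,0],[0,0,0]]])

```text
time_s: 2.77
tcp_pos: [0.5979, -0.0296, 0.3028]
tcp_rot: [179.9, 0.2, 98.1]
wrist_force: [0.1, 0.2, 0.2]
finger_gap: 0.324
gripper_force: 0.0
```

step_arm(motion=[[[-2.2,0.6,0],[0,0,0]],[[-1,0.55,0],[0,0,0]],[[0,0,2],[0,0,0]],[[0,0,4],[0,0,0]],[[0,0,4],[0,0,0]],[[0,0,3],[0,0,0]],[[0,0,2],[0,0,0]],[[0,0,1],[0,0,0]],[[0,0,0],[0,0,0]],[[0,0,0],[0,0,0]],[[0,0,0],[0,0,0]]])

```text
time_s: 3.68
tcp_pos: [0.6136, -0.0538, 0.1445]
tcp_rot: [179.8, 0.0, 98.3]
wrist_force: [1.1, -0.4, 0.2]
finger_gap: 0.32
gripper_force: 0.0
```

Run:
```python
from h import *
s=status.state();print(s['tcp_pos'],s['tcp_rot'],s['wrist_force'])
cv2.imwrite('pics/w1.png',cams.read_camera('wrist')[:,:,::-1])
```

```text
[ 0.61364058 -0.0538105   0.14452829] [1.79805824e+02 4.31231058e-02 9.82964961e+01] [ 1.09078738 -0.39900977  0.23029397]
```

View pics/w1.png

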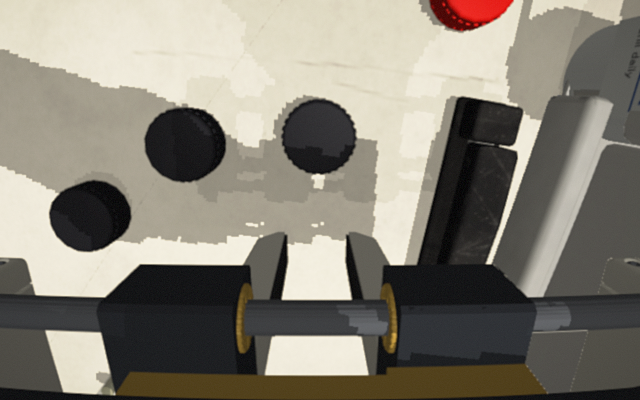

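The wrist view shows cap0 at (319,136), centred ahead of the fingers at columns 268–365; the stapler is well clear on the right.

step_arm(motion=[[[0,0,2],[0,0,0]],[[0,0,2],[0,0,0]],[[0,0,1.3],[0,0,0]],[[0,0,0],[0,0,0]],[[0.5,0,0],[0,0,0]],[[0.7,0,0],[0,0,0]],[[0.7,0,0],[0,0,0]],[[0.7,0,0],[0,0,0]],[[0.7,0,0],[0,0,0]],[[0.7,0,0],[0,0,0]],[[0.8,0,0],[0,0,0]],[[0.9,0,0],[0,0,0]],[[1,0,0],[0,0,0]],[[1,0,0],[0,0,0]],[[1,0,0],[0,0,0]],[[1,0,0],[0,0,0]],[[1,0,0],[0,0,0]],[[1,0,0],[0,0,0]],[[1,0,0],[0,0,0]],[[1,0,0],[0,0,0]]])

```text
time_s: 5.4
tcp_pos: [0.5926, 0.0828, 0.0897]
tcp_rot: [-180.0, -0.0, 98.3]
wrist_force: [0.3, -0.1, -0.5]
finger_gap: 0.319
gripper_force: 0.1
```

step_arm(motion=[[[1,0,-0.1],[0,0,0]],[[1,0,-0.1],[0,0,0]],[[0.9,0,0],[0,0,0]],[[0.9,0,0],[0,0,0]],[[0.9,0,0],[0,0,0]],[[0.9,0,0],[0,0,0]],[[0.9,0,0],[0,0,0]],[[0.9,0,0],[0,0,0]],[[0.9,0,0],[0,0,0]],[[0.9,0,0],[0,0,0]],[[0.9,0,0],[0,0,0]],[[0.9,0,0],[0,0,0]],[[0.9,0,0],[0,0,0]],[[0.9,0,0],[0,0,0]],[[0.9,0,0],[0,0,0]],[[0.9,0,0],[0,0,0]],[[0.9,0,0],[0,0,0]],[[0.9,0,0],[0,0,0]],[[0.9,0,0],[0,0,0]],[[0.9,0,0],[0,0,0]]])

```text
time_s: 7.07
tcp_pos: [0.5665, 0.2628, 0.0917]
tcp_rot: [-180.0, 0.0, 98.3]
wrist_force: [-0.0, -0.8, 0.8]
finger_gap: 0.318
gripper_force: 0.1
```

Run:
```python
from h import *
s=status.state();print(s['tcp_pos'],s['tcp_rot'],s['wrist_force'])
cv2.imwrite('pics/w2.png',cams.read_camera('wrist')[:,:,::-1])
```

```text
[0.56651649 0.26281701 0.09171947] [-1.79994632e+02  1.15415255e-03  9.82568475e+01] [-0.02706359 -0.76473997  0.77831194]
```

View pics/w2.png

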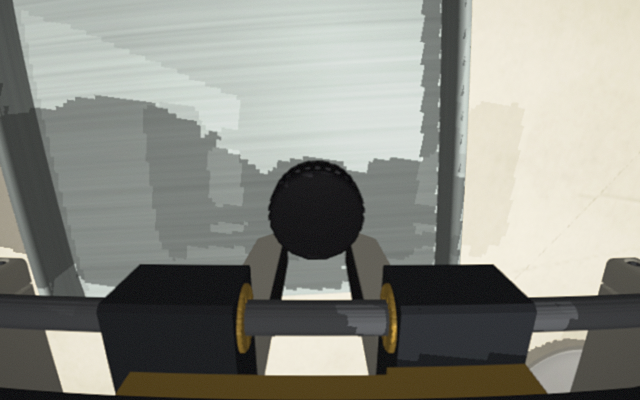

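The wrist view shows cap0 at (317,210), seated between the fingers and already over the pan floor, with the far wall on the right at column 450.

step_arm(motion=[[[0.9,0,0],[0,0,0]],[[0.9,0,0],[0,0,0]],[[0.9,0,0],[0,0,0]],[[0.9,0,0],[0,0,0]],[[0.8,0,0],[0,0,0]],[[0.7,0,0],[0,0,0]],[[0.6,0,0],[0,0,0]],[[0.5,0,0],[0,0,0]],[[0.3,0,0],[0,0,0]],[[0,0,0],[0,0,0]],[[0,0,0],[0,0,0]],[[-1,0,0],[0,0,0]],[[-2,0,0],[0,0,0]],[[-2,0,0],[0,0,0]],[[0,0,-2],[0,0,0]],[[0,0,-3],[0,0,0]],[[0,0,-3],[0,0,0]],[[0,0,-2],[0,0,-0.02]],[[0,0,0],[0,0,0]],[[0,0,0],[0,0,0]]])

```text
time_s: 8.78
tcp_pos: [0.5653, 0.2754, 0.193]
tcp_rot: [179.9, -0.0, 99.3]
wrist_force: [-0.1, -0.6, -0.0]
finger_gap: 0.32
gripper_force: 0.0
```

step_arm(motion=[[[-1.4,-0.35,0],[0,0,0]],[[-2.8,-0.7,0],[0,0,0]],[[-2.8,-0.7,0],[0,0,0]],[[-2.8,-0.7,0],[0,0,0]],[[-2.8,-0.7,0],[0,0,0]],[[-2.8,-0.7,0],[0,0,0]],[[-2.8,-0.7,0],[0,0,0]],[[-2.8,-0.7,0],[0,0,0]],[[-2.8,-0.7,0],[0,0,0]],[[-2.8,-0.7,0],[0,0,0]],[[-2.8,-0.7,0],[0,0,0]],[[-2.8,-0.7,0],[0,0,0]],[[-1.4,-0.4,0],[0,0,0]],[[0,0,2],[0,0,0]],[[0,0,2],[0,0,0]],[[0,0,1],[0,0,0]],[[0,0,0],[0,0,0]],[[0,0,0],[0,0,0]],[[0,0,0],[0,0,0]]])

```text
time_s: 10.37
tcp_pos: [0.5361, -0.0688, 0.142]
tcp_rot: [180.0, 0.0, 99.4]
wrist_force: [-0.4, 0.0, -0.2]
finger_gap: 0.322
gripper_force: 0.0
```

Run:
```python
from h import *
s=status.state();print(s['tcp_pos'],s['tcp_rot'],s['wrist_force'])
a=cams.read_camera('top')[:,:,::-1]; b=cams.read_camera('wrist')[:,:,::-1]
cv2.imwrite('pics/m3.png',np.vstack([cv2.resize(a[130:320,150:490],(640,358)),cv2.resize(b,(384,240))if 0 else cv2.copyMakeBorder(cv2.resize(b,(384,240)),0,0,0,256,0)]))
```

```text
[ 0.53606327 -0.06876289  0.14202032] [1.79995851e+02 2.19732932e-02 9.94000444e+01] [-0.3899826   0.0383376  -0.18394631]
```

View pics/m3.png

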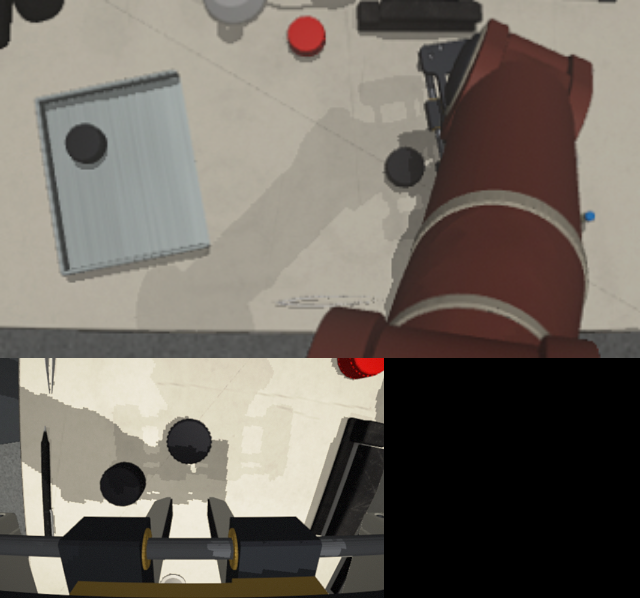

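The top crop shows cap0 lying in the pan at (86,144). The wrist inset shows cap1 centred ahead of the fingers at (189,440), with cap2 clear of the left finger.

step_arm(motion=[[[0,0,2],[0,0,0]],[[0,0,2],[0,0,0]],[[0,0,1.2],[0,0,0]],[[0,0,0],[0,0,0]],[[0.5,0,0],[0,0,0]],[[0.7,0,0],[0,0,0]],[[0.7,0,0],[0,0,0]],[[0.7,0,0],[0,0,0]],[[0.7,0,0],[0,0,0]],[[0.7,0,0],[0,0,0]],[[0.8,0,0],[0,0,0]],[[0.9,0,0],[0,0,0]],[[1,0,0],[0,0,0]],[[1,0,0],[0,0,0]],[[1,0,0],[0,0,0]],[[1,0,0],[0,0,0]],[[1,0,0],[0,0,0]],[[1,0,0],[0,0,0]],[[1,0,0],[0,0,0]],[[1,0,0],[0,0,0]]])

```text
time_s: 12.13
tcp_pos: [0.5134, 0.0677, 0.0897]
tcp_rot: [-180.0, -0.0, 99.4]
wrist_force: [-0.4, -1.0, 1.0]
finger_gap: 0.321
gripper_force: 0.3
```

step_arm(motion=[[[1,0,-0.1],[0,0,0]],[[1,0,-0.1],[0,0,0]],[[0.9,0,0],[0,0,0]],[[0.9,0,0],[0,0,0]],[[0.9,0,0],[0,0,0]],[[0.9,0,0],[0,0,0]],[[0.9,0,0],[0,0,0]],[[0.9,0,0],[0,0,0]],[[0.9,0,0],[0,0,0]],[[0.9,0,0],[0,0,0]],[[0.9,0,0],[0,0,0]],[[0.9,0,0],[0,0,0]],[[0.9,0,0],[0,0,0]],[[0.9,0,0],[0,0,0]],[[0.9,0,0],[0,0,0]],[[0.9,0,0],[0,0,0]],[[0.9,0,0],[0,0,0]],[[0.9,0,0],[0,0,0]],[[0.9,0,0],[0,0,0]],[[0.9,0,0],[0,0,0]]])

```text
time_s: 13.8
tcp_pos: [0.4837, 0.2471, 0.0917]
tcp_rot: [-180.0, 0.0, 99.4]
wrist_force: [0.2, -0.5, 0.2]
finger_gap: 0.32
gripper_force: 0.4
```

step_arm(motion=[[[0.9,0,0],[0,0,0]],[[0.9,0,0],[0,0,0]],[[0.9,0,0],[0,0,0]],[[0.9,0,0],[0,0,0]],[[0.8,0,0],[0,0,0]],[[0.7,0,0],[0,0,0]],[[0.6,0,0],[0,0,0]],[[0.5,0,0],[0,0,0]],[[0.3,0,0],[0,0,0]],[[0,0,0],[0,0,0]],[[-1,0,0],[0,0,0]],[[-2,0,0],[0,0,0]],[[-2,0,0],[0,0,0]],[[0,0,-2],[0,0,0]],[[0,0,-3],[0,0,0]],[[0,0,-3],[0,0,0.106]],[[0,0,-2],[0,0,0.106]],[[0,0,0],[0,0,0.106]],[[0,0,0],[0,0,0]],[[0,0,0],[0,0,0]]])

```text
time_s: 15.47
tcp_pos: [0.4812, 0.2599, 0.1915]
tcp_rot: [-180.0, 0.1, 81.3]
wrist_force: [-0.4, 0.2, -1.1]
finger_gap: 0.32
gripper_force: 0.0
```

step_arm(motion=[[[-1.5,0.1,0],[0,0,0]],[[-3,0.27,0],[0,0,0]],[[-3,0.27,0],[0,0,0]],[[-3,0.27,0],[0,0,0]],[[-3,0.27,0],[0,0,0]],[[-3,0.27,0],[0,0,0]],[[-3,0.27,0],[0,0,0]],[[-3,0.27,0],[0,0,0]],[[-3,0.27,0],[0,0,0]],[[-3,0.27,0],[0,0,0]],[[-3,0.27,0],[0,0,0]],[[-3,0.27,0],[0,0,0]],[[-3,0.27,0],[0,0,0]],[[-1.2,0.1,0],[0,0,0]],[[0,0,2],[0,0,0]],[[0,0,2],[0,0,0]],[[0,0,1],[0,0,0]],[[0,0,0],[0,0,0]],[[0,0,0],[0,0,0]]])

```text
time_s: 17.05
tcp_pos: [0.4556, -0.1268, 0.1412]
tcp_rot: [-179.9, -0.0, 81.2]
wrist_force: [0.7, 0.4, 0.3]
finger_gap: 0.321
gripper_force: 0.0
```

Run:
```python
from h import *
s=status.state();print(s['tcp_pos'],s['tcp_rot'],s['wrist_force'])
a=cams.read_camera('top')[:,:,::-1]; b=cams.read_camera('wrist')[:,:,::-1]
cv2.imwrite('pics/m4.png',np.vstack([cv2.resize(a[130:320,150:490],(640,358)),cv2.copyMakeBorder(cv2.resize(b,(384,240)),0,0,0,256,0)]))
```

```text
[ 0.45556063 -0.12677069  0.14121213] [-1.79874534e+02 -1.19168063e-02  8.12149249e+01] [0.67116432 0.43708621 0.33881341]
```

View pics/m4.png

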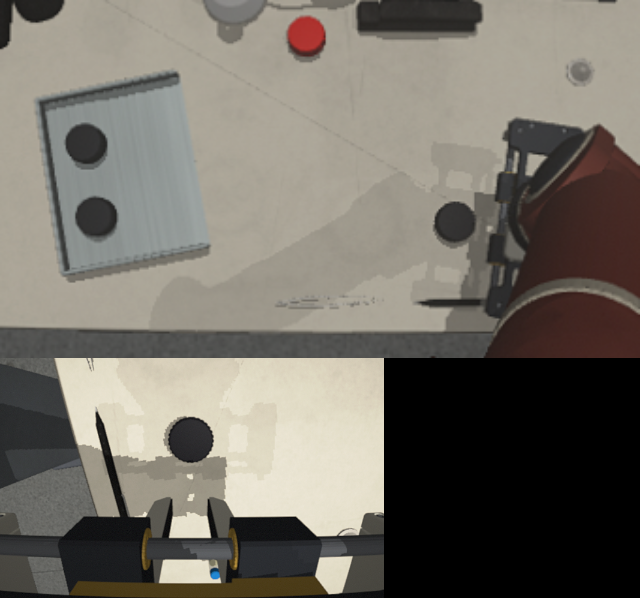

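The top crop shows cap0 and cap1 lying in the pan at (86,144) and (96,217). The wrist inset shows cap2 centred ahead of the fingers at (191,440).

step_arm(motion=[[[0,0,2],[0,0,0]],[[0,0,2],[0,0,0]],[[0,0,1.1],[0,0,0]],[[0,0,0],[0,0,0]],[[0.5,0,0],[0,0,0]],[[0.7,0,0],[0,0,0]],[[0.7,0,0],[0,0,0]],[[0.7,0,0],[0,0,0]],[[0.7,0,0],[0,0,0]],[[0.7,0,0],[0,0,0]],[[0.8,0,0],[0,0,0]],[[0.9,0,0],[0,0,0]],[[1,0,0],[0,0,0]],[[1,0,0],[0,0,0]],[[1,0,0],[0,0,0]],[[1,0,0],[0,0,0]],[[1,0,0],[0,0,0]],[[1,0,0],[0,0,0]],[[1,0,0],[0,0,0]],[[1,0,0],[0,0,0]]])

```text
time_s: 18.82
tcp_pos: [0.4773, 0.0097, 0.0907]
tcp_rot: [-180.0, 0.0, 81.2]
wrist_force: [0.3, -0.2, -1.1]
finger_gap: 0.323
gripper_force: 0.1
```

step_arm(motion=[[[1,0,-0.1],[0,0,0]],[[1,0,-0.1],[0,0,0]],[[0.9,0,0],[0,0,0]],[[0.9,0,0],[0,0,0]],[[0.9,0,0],[0,0,0]],[[0.9,0,0],[0,0,0]],[[0.9,0,0],[0,0,0]],[[0.9,0,0],[0,0,0]],[[0.9,0,0],[0,0,0]],[[0.9,0,0],[0,0,0]],[[0.9,0,0],[0,0,0]],[[0.9,0,0],[0,0,0]],[[0.9,0,0],[0,0,0]],[[0.9,0,0],[0,0,0]],[[0.9,0,0],[0,0,0]],[[0.9,0,0],[0,0,0]],[[0.9,0,0],[0,0,0]],[[0.9,0,0],[0,0,0]],[[0.9,0,0],[0,0,0]],[[0.9,0,0],[0,0,0]]])

```text
time_s: 20.48
tcp_pos: [0.5051, 0.1894, 0.0927]
tcp_rot: [-180.0, 0.0, 81.2]
wrist_force: [-0.6, -0.1, -0.1]
finger_gap: 0.322
gripper_force: 0.1
```

step_arm(motion=[[[0.9,0,0],[0,0,0]],[[0.9,0,0],[0,0,0]],[[0.9,0,0],[0,0,0]],[[0.9,0,0],[0,0,0]],[[0.9,0,0],[0,0,0]],[[0.9,0,0],[0,0,0]],[[0.8,0,0],[0,0,0]],[[0.7,0,0],[0,0,0]],[[0.6,0,0],[0,0,0]],[[0.5,0,0],[0,0,0]],[[0.3,0,0],[0,0,0]],[[0,0,0],[0,0,0]],[[0,0,0],[0,0,0]]])

```text
time_s: 21.57
tcp_pos: [0.5178, 0.2703, 0.0927]
tcp_rot: [-180.0, 0.0, 81.2]
wrist_force: [0.0, -0.1, -0.8]
finger_gap: 0.322
gripper_force: 0.0
```

step_arm(motion=[[[-1,0,0],[0,0,0]],[[-2,0,0],[0,0,0]],[[-2,0,0],[0,0,0]],[[0,0,-2],[0,0,0]],[[0,0,-3],[0,0,0]],[[0,0,-4],[0,0,0]],[[-3,0,-4],[0,0,0]],[[-4,0,-3],[0,0,0]],[[-4,0,-2],[0,0,0]],[[-4,0,0],[0,0,0]],[[-4,0,0],[0,0,0]],[[-4,0,0],[0,0,0]],[[-3,0,0],[0,0,0]],[[0,0,0],[0,0,0]],[[0,0,0],[0,0,0]],[[0,0,0],[0,0,0]]])

```text
time_s: 22.9
tcp_pos: [0.472, -0.0216, 0.2596]
tcp_rot: [-180.0, -0.0, 81.1]
wrist_force: [-0.3, 1.1, -0.4]
finger_gap: 0.323
gripper_force: 0.0
```

Run:
```python
from h import *
np.set_printoptions(precision=4,suppress=True)
a=cams.read_camera('top')[:,:,::-1]; b=cams.read_camera('scene')[:,:,::-1]
cv2.imwrite('pics/m5.png',np.vstack([cv2.resize(a[130:320,150:490],(540,302)),cv2.copyMakeBorder(cv2.resize(b,(464,290)),0,0,0,76,0)]))
g=a.max(2)[175:270,180:255];n,l,st,ce=cv2.connectedComponentsWithStats((g<75).astype('uint8'))
X=np.array([-.1936,.9811]);Y=np.array([-X[1],X[0]])
for k in range(1,n):
    if st[k,4]>150: p=at('top',ce[k]+[180,175],.024)[:2]-[.5179,.3143]; print(st[k],'pan xy',p@X,p@Y)
```

```text
[  5  21  22  21 362] pan xy 0.025710225355872387 -0.03968422496761603
[ 29  36  22  21 362] pan xy -0.021631493220993732 0.002068175825043447
[ 10  60  22  21 365] pan xy 0.02639647589239347 0.04501353177820705
```

View pics/m5.png

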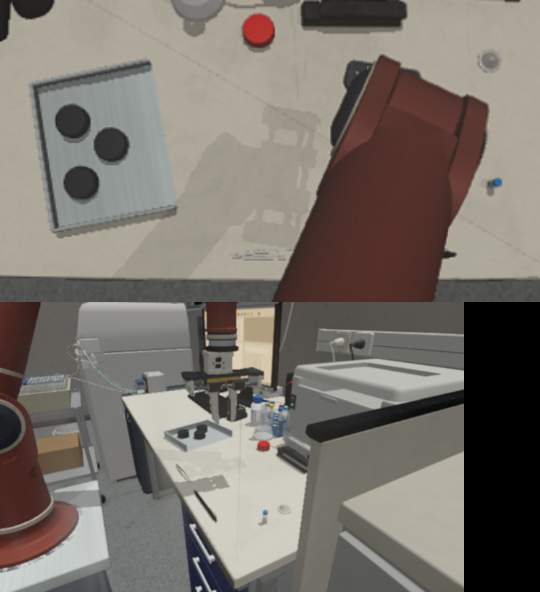

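All three caps lie flat in the pan at top-crop (72,121), (111,145) and (81,182). In pan coordinates their x is at least −22 mm, and the lip limit for a cap centre is −47.5 mm. The vial (495,183), stapler, flask and red cap have not moved, and the arm is clear.

```bash
python3 -c "
from station import workorder; print(workorder.sign_off())"
```

```text
the job is handed in; nothing more can be done
None
```

The three screw caps lie flat on the pan's floor, wholly past the lip. The job was handed in at about 23 s; the bystanders I could see hadn't moved, but the arm hid one cone and most of the pen in the last picture.

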